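Hold the wash tank's self-closing lid at 60 degrees for the new stay

TASK

I want to bolt the new stay onto the parts wash tank, and its holes only meet the studs with the lid 60 degrees open. Take the tape measure off the lid and set it down, don't drop it, on the bench clear of the tank, leaving the stay, the small spanner and the pliers where they lie; then lift the lid without letting it fall and hold it open at 60 degrees, give or take 5. The lid is sprung and falls shut by itself, so finish while still holding it still there: do not let go.

Things in the scene. Friction and masses are not known exactly. Their poses are not given: they have to be found in the camera images.
- wash_tank: Dark red sheet-steel parts wash tank, 140 (x) x 130 (y) x 100 mm high, standing on the bench and immovable. Origin: centre of its underside. Its own +x points to the hinge side at the back, -x to the front, where the lid's handle is; z up. On its own axes the hinge line lies at x = +76 mm, z = 103 mm; with the lid shut the lid's flat top is at z = 107 mm and reaches from x = -76 to +70 mm, y = -72 to +72 mm.
- tank_lid (a joint): Angle of the dark red lid, rad: 0 shut, growing as its front edge rises; 60 degrees = 1.047. It turns about the tank's y axis through point lid_hinge and has an end stop at 1.40. The lid (about 0.8 kg) and a closing spring push it shut at every angle, so it never stays open by itself: lifting it takes about 4 to 7 N at the handle, along its path.
- lid_handle (a point): Middle of the grip of the lid's handle, a straight black round bar 10 mm thick, 84 mm long, along the tank's y axis, held by an arm at each end (middle 70 mm free all round). With the lid shut it is at x = -102, z = 137 mm on the tank's axes, 26 mm ahead of the lid's front edge. It turns with the lid: 178 mm ahead of the hinge line along the lid's plane, 34 mm square to it.
- lid_hinge (a point): Middle of the hinge line at the back of the lid, 103 mm above the bench; does not move as the lid opens.
- tape_center (a point): Centre of the yellow tape measure's case (half-way up), which stands upright on top of the shut lid. The case is 36 mm thick along its own x, 66 mm long along its own y, 62 mm high along z, 0.2 kg; the tape's hooked end sticks out low on its -y end, to 47 mm from this point. Free for picking up from above across its 36 mm thickness.
- lid_stay: New lid stay, to be left alone: flat steel bar 133 x 18 x 6 mm with an eye at each end and a brass link in the middle, lying on the bench in front of the tank, to the right. Origin: centre of its underside; it lies along its own y.
- spanner_small: Small steel spanner, 136 x 23 x 6 mm, lying on the bench near the stay, to be left alone. Origin: centre of its underside; it lies along its own y.
- pliers: Pliers with blue handles, 163 x 54 x 12 mm, lying on the bench in front of the tank, to be left alone. Origin: centre of its underside; it lies along its own y. The bench to its left is bare and always free round x = 0.43, y = 0.24 m (some 50 mm every way).

How it is judged:
By the outcome, as a careful person would: the job done as asked, in the order asked, and still so for the second after the job is handed in, while the arm keeps its last pose, push and grip.
It also fails if it takes over 51 s, if anything falls off the work surface, if the arm or the gripper's body presses on something with over 40 N, if the wrist force passes 120 N, or if a joint passes its speed limit or range.

ROBOT

A 7-joint arm with a two-finger parallel gripper is mounted at the origin on a cart in front of the work surface, level with it; the furniture and walls round the work are solid. World frame = base frame: x ahead of the robot, y to its left, z up, the work surface at z = 0. Lengths are in m, angles in degrees, forces in N, time in s.
With the tool pointing down it reaches from about 0.425 to 0.925 m from the base axis. Payload 6.8 kg.
Tool frame: the origin (TCP) lies at the very end of the fingers, on their centre line; the grasp point (between the pads) lies 19 mm behind it (ctrl.grasp_offset is the distance from the TCP to the grasp point, in m); z points along the fingers, y is the line along which they close (so a half turn about z gives the same grasp; the last joint's range is limited). The gripper opens to 85 mm and grips with 20 to 120 N. Pads are 22 mm wide; open, the fingers measure 114 mm over their backs; the gripper's body (76 mm by 85 mm) begins 54 mm behind the grasp point. The pads swing forward as they close: fully open they stand 13 mm farther back than shut.
Start: joints at [71.098, 27.33, 1.283, 89.118, -0.659, 63.558, -4.761], TCP at [0.148, -0.658, 0.231] pointing down, gripper open.
Joint ranges: [-169.35, 169.35], [-19.33, 120.38], [-80.79, 83.38], [13.8, 139.57], [-78.32, 258.32], [9.67, 109.79], [-169.56, 169.56]. Speed limits (degrees/s): [136.94, 136.94, 180, 180, 180, 180, 180].

INTERFACE

Orientations are given as a 3x3 rotation matrix whose columns are the frame's x, y, z axes.
In Python, from bench import ctrl gives the robot as it stands.
- The arm moves only by the shell command python3 -m inch 'ROWS' [FORCE]. ROWS is JSON, a list of rows, each a list of 3 entries, a list of its own where there are three numbers: the gripper command: -1 is shut, 1 is fully open, values between are in proportion, then the shift along the tool's x, y, z in m, then the turn about the tool's z in rad. A call has exactly 10 rows; each row is the pose to reach, as a shift and turn from the pose commanded when the call began, along the tool's axes at that moment; what a row does not reach only later rows make up. A row lasts 1/10 s, in which the tool goes at most 50 mm and 8.59 degrees, less where a joint would pass 70% of its speed; a pose out of reach is approached as far as the arm can. A call with a gripper value outside its range is refused whole. The fingers move at their own pace and stop on an object; FORCE is the grip in N (left out, the last holds). Time passes only in rows, so rows that repeat a pose let the fingers close, or fill a call up. It gives the time, the measured TCP pose, the force, the opening and the grip force at its end, in the units of the state.
- ctrl.state(): the state, without advancing time (a new reading comes with each control period).
- ctrl.snapshot(name): name is "side" or "top" or "wrist"; returns the picture (400x640x3 uint8, blue, green, red); there is no depth.
- ctrl.calibration(name): a dict with "fx", "fy", "cx", "cy" (pixels), "R" (3x3) and "t" (3): a world point X has camera coordinates R X + t; the wrist camera has in their place "hand_eye" (4x4, takes a point from camera to tool coordinates, whose origin is the TCP and whose axes are the flange's). Camera axes: x right, y down, z forward; pixel columns grow to the right and rows downward; lengths in m; the calibration is good to about 2 mm. A picture is of the moment at which its call begins: read the wrist's pose just before it. calibration takes no time and is no camera call.
- ctrl.finish_job(): hands the job in; it is judged then, once.
The state is a dict: "time": time; "joint_positions": joint angles; "joint_vel": joint speeds; "joint_efforts": joint torques, N m; "tcp_pos": TCP position; "eef_rot": TCP orientation; "force": force on the tool from outside, world axes, zero at the start; "torque": the same for the moment, N m; "gripper_width": finger opening in m; "finger_force": force on a finger pad.
Only numpy, scipy, OpenCV 4.12 (cv2) and the standard library are available. Lean on these libraries where they do the work, as an engineer would, in place of code of your own. Each camera call takes 0.05 s, during which the arm holds its last target. There are 200 camera calls.

## Working session

There is one attempt and no reset: what is moved stays moved. The work goes in short steps, Python scripts to look and compute and a shell command to move; the robot and the scene stay as the last step left them, time stands still between calls to the robot, and variables do not carry over. Pictures are saved under pics/ and viewed, at most 10 in all, crops included, and the job is handed in when it is done.

```bash
ls; mkdir -p pics; python3 - <<'E'
from bench import ctrl
import cv2
for n in("top","side"):
    cv2.imwrite(f"pics/{n}0.png",ctrl.snapshot(n)); c=ctrl.calibration(n); print(n,c)
s=ctrl.state(); print(s["time"],s["tcp_pos"],s["eef_rot"],s["gripper_width"],ctrl.grasp_offset)
E
```

```text
pics
top {'fx': 380.45111508128065, 'fy': 380.45111508128065, 'cx': 322.4924233408494, 'cy': 204.47348447904238, 'R': array([[ 0.01094972, -0.99984481,  0.01380066],
       [-0.98271859, -0.01331053, -0.18462663],
       [ 0.18478167, -0.01154056, -0.98271183]]), 't': array([-0.08547166,  0.53013638,  0.87807318])}
side {'fx': 505.3938283370685, 'fy': 505.3938283370685, 'cx': 322.6950359468589, 'cy': 200.53777895449403, 'R': array([[ 0.94475311, -0.3276271 , -0.01010221],
       [-0.15000055, -0.40473086, -0.90204921],
       [ 0.29144709,  0.85372913, -0.43151498]]), 't': array([-0.53444328,  0.15588877,  0.8410414 ])}
0.1 [ 0.14838576 -0.65794196  0.23042513] [[ 9.75479759e-01  2.20088609e-01 -4.93057254e-04]
 [ 2.20089121e-01 -9.75478483e-01  1.58352656e-03]
 [-1.32450584e-04 -1.65321465e-03 -9.99998625e-01]] 0.08516226298615252 0.0187
```

View pics/top0.png

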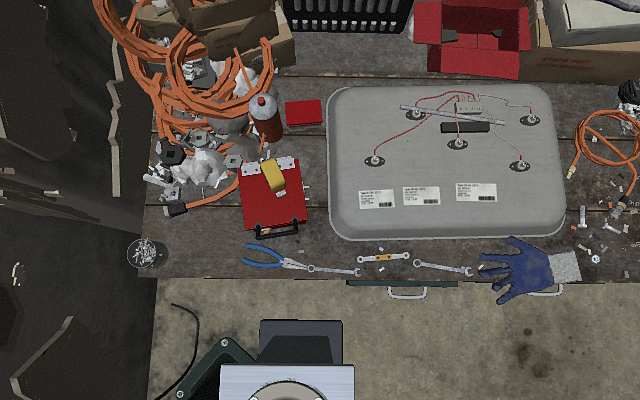

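View pics/side0.png

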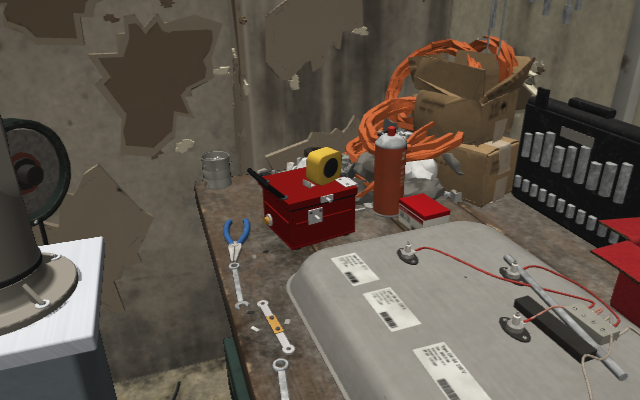

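The tank is at about (272,195) in the top view, with the tape near (272,178), the handle near (277,230) and the pliers at (275,258). Next I'll enlarge both views.

```bash
python3 - <<'E'
import cv2
a=cv2.imread("pics/top0.png")[145:275,215:345]; cv2.imwrite("pics/topc.png",cv2.resize(a,(585,585),interpolation=cv2.INTER_CUBIC))
a=cv2.imread("pics/side0.png")[135:265,215:375]; cv2.imwrite("pics/sidec.png",cv2.resize(a,(720,585),interpolation=cv2.INTER_CUBIC))
E
```

```text
(no output)
```

View pics/topc.png

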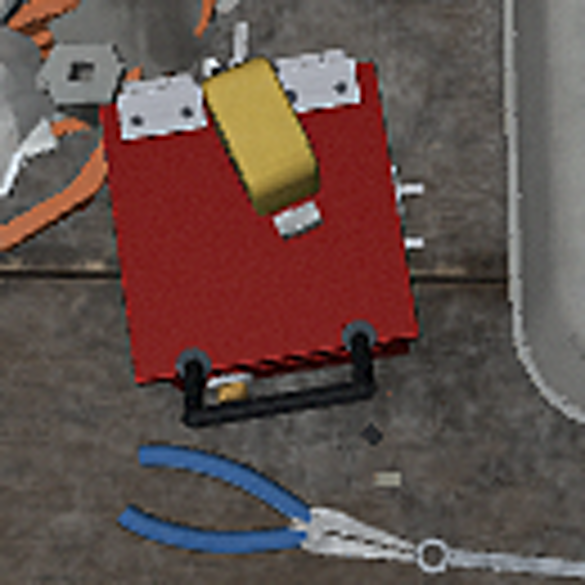

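View pics/sidec.png

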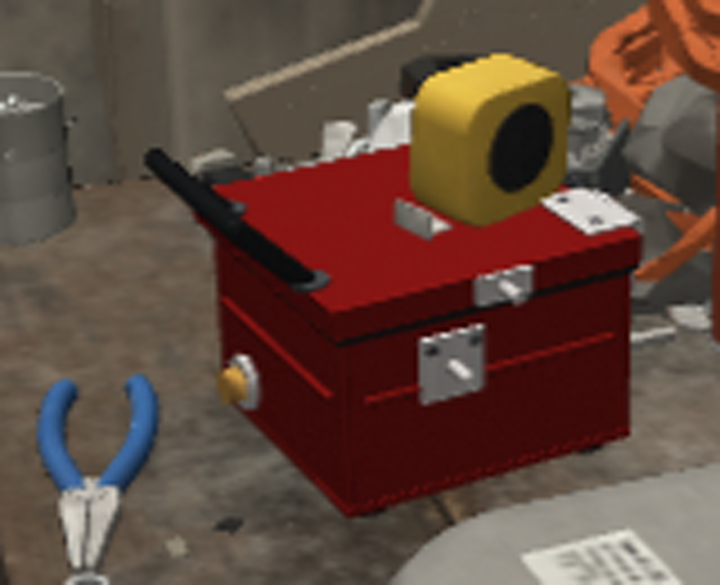

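```bash
cat > h.py <<'E'
import numpy as np
from bench import ctrl
def ray(n,u,v,z):
    c=ctrl.calibration(n);R,t=c["R"],c["t"]
    C=-R.T@t; d=R.T@np.array([(u-c["cx"])/c["fx"],(v-c["cy"])/c["fy"],1])
    return C+d*(z-C[2])/d[2]
def proj(n,X):
    c=ctrl.calibration(n);p=c["R"]@np.array(X)+c["t"]
    return p[0]/p[2]*c["fx"]+c["cx"],p[1]/p[2]*c["fy"]+c["cy"]
T=lambda u,v,z:ray("top",215+u/4.5,145+v/4.5,z)
S=lambda u,v,z:ray("side",215+u/4.5,135+v/4.5,z)
E
python3 - <<'E'
from h import *
np.set_printoptions(precision=4,suppress=True)
c=ctrl.calibration("top");print("cam",-c["R"].T@c["t"])
for n,p in dict(FL=(135,382),FR=(417,338),BL=(103,105),BR=(372,62)).items(): print(n,T(*p,.107))
print("handle",T(187,413,.14),T(372,388,.14), "side",S(153,157,.14),S(308,278,.14))
print("side FR",S(338,318,.107),"BR",S(640,238,.107),"botFR",S(350,512,.003))
print("tape top",[T(*p,.169) for p in((205,90),(268,60),(318,165),(255,190))])
print("hook tip top",T(298,226,.113),"side",S(420,222,.113))
print("tape base front side",S(478,225,.107),S(413,195,.107),S(565,190,.107))
print("pliers",T(140,455,.01),T(125,515,.01),T(430,555,.01))
E
```

```text
cam [ 0.3597 -0.0683  0.9619]
FL [0.4598 0.0956 0.107 ]
FR [ 0.4839 -0.0451  0.107 ]
BL [0.6031 0.119  0.107 ]
BR [ 0.6283 -0.0191  0.107 ]
handle [0.4413 0.0636 0.14  ] [ 0.4545 -0.0247  0.14  ] side [0.4385 0.0536 0.14  ] [ 0.4683 -0.0849  0.14  ]
side FR [ 0.4868 -0.056   0.107 ] BR [ 0.6267 -0.0265  0.107 ] botFR [ 0.495  -0.0308  0.003 ]
tape top [array([0.5936, 0.057 , 0.169 ]), array([0.6091, 0.0274, 0.169 ]), array([0.5574, 0.0018, 0.169 ]), array([0.5448, 0.0313, 0.169 ])]
hook tip top [0.5395 0.016  0.113 ] side [0.5411 0.0086 0.113 ]
tape base front side [0.5673 0.01   0.107 ] [0.5512 0.0509 0.107 ] [0.6157 0.0327 0.107 ]
pliers [0.4307 0.1094 0.01  ] [0.3977 0.1161 0.01  ] [ 0.3779 -0.0518  0.01  ]
```

Both views agree. The tank's yaw is about 9.8°, its origin about (0.547, 0.038) and the handle about (0.447, 0.020). The tape is at about (0.579, 0.031), with its long axis 27° from x. I'll move above the tape now.

```bash
cat >> h.py <<'E'
def shift(p,yaw=None):
    "shift (tool axes) from measured pose to world TCP p; turn so that tool y is at world angle yaw deg (mod 180)"
    s=ctrl.state();R=np.array(s["eef_rot"]);d=R.T@(np.array(p)-s["tcp_pos"])
    print("shift",d.round(4),end=" ")
    if yaw is not None:
        cur=np.degrees(np.arctan2(R[1,1],R[0,1]));e=(yaw-cur+90)%180-90
        print("turn",round(-np.radians(e),4),end=" ")
    print("tcp",np.round(s["tcp_pos"],4),"q",np.round(s["joint_positions"],1),"t",s["time"])
E
python3 -m inch '[[1,[0.03,-0.03,-0.02],-0.02],[1,[0.058,-0.058,-0.04],-0.04],[1,[0.086,-0.087,-0.06],-0.06],[1,[0.114,-0.115,-0.07],-0.08],[1,[0.143,-0.144,-0.07],-0.1],[1,[0.172,-0.173,-0.07],-0.12],[1,[0.2,-0.2,-0.07],-0.14],[1,[0.23,-0.23,-0.07],-0.16],[1,[0.258,-0.26,-0.07],-0.18],[1,[0.286,-0.288,-0.07],-0.2]]' 60
python3 -c "
from h import *
shift((.579,.031,.30),-63)"
```

```text
time: 1.1
tcp_pos: [0.3645, -0.3128, 0.3011]
eef_rot: [[0.912, 0.41, -0.0], [0.41, -0.912, 0.0], [-0.0, -0.0, -1.0]]
force: [0.7, 0.4, 0.7]
gripper_width: 0.085
finger_force: 0.0
shift [ 0.3367 -0.2255  0.0011] turn -0.0484 tcp [ 0.3645 -0.3128  0.3011] q [ 45.9   5.8 -13.7 109.    1.5  65.4 -34.1] t 1.1
```

```bash

python3 -m inch '[[1,[0.037,-0.025,0],-0.005],[1,[0.075,-0.05,0],-0.01],[1,[0.112,-0.075,0],-0.015],[1,[0.15,-0.1,0],-0.02],[1,[0.187,-0.125,0],-0.025],[1,[0.225,-0.15,0],-0.03],[1,[0.262,-0.175,0],-0.035],[1,[0.3,-0.2,0],-0.045],[1,[0.337,-0.225,0],-0.048],[1,[0.337,-0.225,0],-0.048]]'
python3 - <<'E'
from h import *
import cv2
shift((.579,.031,.125),-63)
print(ctrl.calibration("wrist"))
cv2.imwrite("pics/w1.png",ctrl.snapshot("wrist"))
E
```

```text
time: 2.1
tcp_pos: [0.5808, 0.036, 0.3009]
eef_rot: [[0.888, 0.461, 0.0], [0.461, -0.888, 0.004], [0.002, -0.004, -1.0]]
force: [-0.9, 0.1, 0.6]
gripper_width: 0.0856
finger_force: 0.0
shift [-0.0043  0.0042  0.1758] turn 0.0076 tcp [0.5808 0.036  0.3009] q [ 14.4  17.9 -30.1  95.8   9.2  68.8 -80.4] t 2.1
{'fx': 323.07282121348436, 'fy': 323.07282121348436, 'cx': 325.39570084762175, 'cy': 203.23378905927916, 'hand_eye': array([[ 6.08784729e-04, -9.61473347e-01, -2.74897493e-01,
         6.89641009e-02],
       [ 9.99999780e-01,  5.12745853e-04,  4.21222916e-04,
        -4.54881346e-04],
       [-2.64042058e-04, -2.74897689e-01,  9.61473448e-01,
        -1.43411814e-01],
       [ 0.00000000e+00,  0.00000000e+00,  0.00000000e+00,
         1.00000000e+00]])}
```

View pics/w1.png

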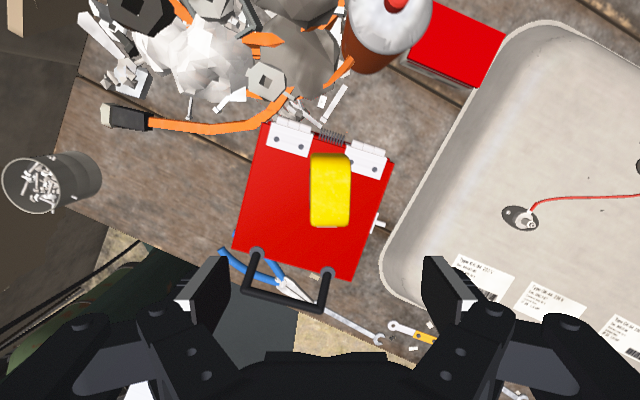

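The tape spans (310–350, 155–226) and stands upright in the image, so the yaw matches. The handle runs from about (245,291) to (325,308).

```bash
cat >> h.py <<'E'
def W(u,v,z):
    s=ctrl.state();c=ctrl.calibration("wrist");H=c["hand_eye"];R=np.array(s["eef_rot"])
    C=R@H[:3,3]+s["tcp_pos"];d=R@H[:3,:3]@np.array([(u-c["cx"])/c["fx"],(v-c["cy"])/c["fy"],1])
    return (C+d*(z-C[2])/d[2]).round(4)
E
python3 - <<'E'
from h import *
R=np.array(ctrl.state()["eef_rot"])
for p in((310,160),(350,160),(350,220),(310,220),(330,155),(330,226)): w=W(*p,.169);print(p,w)
print("handle",W(245,291,.137),W(325,308,.137))
print("lid",[W(*p,.107) for p in((263,122),(393,162),(352,280),(234,248))])
print(R)
E
```

```text
(310, 160) [0.599  0.0577 0.169 ]
(350, 160) [0.6146 0.0274 0.169 ]
(350, 220) [0.5672 0.0017 0.169 ]
(310, 220) [0.5507 0.0336 0.169 ]
(330, 155) [0.6106 0.0445 0.169 ]
(330, 226) [0.5538 0.015  0.169 ]
handle [0.4362 0.0561 0.137 ] [ 0.4571 -0.0297  0.137 ]
lid [array([0.6022, 0.1158, 0.107 ]), array([ 0.6275, -0.0218,  0.107 ]), array([ 0.4868, -0.0497,  0.107 ]), array([0.4609, 0.0881, 0.107 ])]
[[ 8.88973720e-01  4.57957062e-01 -1.02717418e-03]
 [ 4.57958214e-01 -8.88971599e-01  1.94172385e-03]
 [-2.39025214e-05 -2.19654432e-03 -9.99997587e-01]]
```

```bash

python3 -m inch '[[1,[0.001,0.002,0.025],0],[1,[0.001,0.002,0.055],0],[1,[0.001,0.002,0.085],0],[1,[0.001,0.002,0.11],0],[1,[0.001,0.002,0.135],0],[1,[0.001,0.002,0.155],0],[1,[0.001,0.002,0.17],0],[1,[0.001,0.002,0.176],0],[1,[0.001,0.002,0.176],0],[-1,[0.001,0.002,0.176],0]]' 50
python3 -m inch '[[-1,[0,0,0],0],[-1,[0,0,0],0],[-1,[0,0,0],0],[-1,[0,0,0],0],[-1,[0,0,0],0],[-1,[0,0,0],0],[-1,[0,0,0],0],[-1,[0,0,0],0],[-1,[0,0,0],0],[-1,[0,0,0],0]]'
python3 -c "
from h import *
shift((.43,.24,.25))"
```

```text
time: 3.15
tcp_pos: [0.5819, 0.0272, 0.1262]
eef_rot: [[0.892, 0.452, 0.001], [0.452, -0.892, -0.0], [0.001, 0.001, -1.0]]
force: [0.0, -0.2, 0.0]
gripper_width: 0.073
finger_force: 0.0
time: 4.15
tcp_pos: [0.5818, 0.0279, 0.1262]
eef_rot: [[0.892, 0.453, 0.001], [0.453, -0.892, 0.0], [0.001, 0.0, -1.0]]
force: [-2.0, 1.3, 5.8]
gripper_width: 0.0354
finger_force: 51.3
shift [-0.039  -0.2578 -0.1239] tcp [0.5818 0.0279 0.1262] q [ 12.   28.  -27.1 106.1  16.3  49.7 -86.1] t 4.15
```

```bash

python3 -m inch '[[-1,[0,0,-0.02],0],[-1,[0,0,-0.05],0],[-1,[0,0,-0.085],0],[-1,[-0.003,-0.02,-0.11],0],[-1,[-0.008,-0.05,-0.11],0],[-1,[-0.013,-0.09,-0.11],0],[-1,[-0.02,-0.13,-0.11],0],[-1,[-0.026,-0.17,-0.11],0],[-1,[-0.032,-0.21,-0.11],0],[-1,[-0.037,-0.24,-0.11],0]]'
python3 -c "
from h import *
shift((.43,.24,.021))"
```

```text
time: 5.15
tcp_pos: [0.4376, 0.2262, 0.2351]
eef_rot: [[0.891, 0.454, -0.0], [0.454, -0.891, -0.0], [-0.0, 0.0, -1.0]]
force: [0.4, 0.2, -2.0]
gripper_width: 0.0351
finger_force: 50.6
shift [-0.0004 -0.0158  0.2141] tcp [0.4376 0.2262 0.2351] q [  -2.1   13.4  -37.2  111.3    9.4   58.4 -106.4] t 5.15
```

```bash

python3 -m inch '[[-1,[-0.001,-0.01,0.02],0],[-1,[-0.001,-0.016,0.05],0],[-1,[-0.001,-0.016,0.085],0],[-1,[-0.001,-0.016,0.12],0],[-1,[-0.001,-0.016,0.15],0],[-1,[-0.001,-0.016,0.175],0],[-1,[-0.001,-0.016,0.19],0],[-1,[-0.001,-0.016,0.2],0],[-1,[-0.001,-0.016,0.205],0],[-1,[-0.001,-0.016,0.208],0]]'
python3 -m inch '[[-1,[0,0,0.002],0],[-1,[0,0,0.003],0],[-1,[0,0,0.004],0],[-1,[0,0,0.005],0],[-1,[0,0,0.006],0],[-1,[0,0,0.007],0],[-1,[0,0,0.007],0],[-1,[0,0,0.007],0],[-1,[0,0,0.007],0],[-1,[0,0,0.007],0]]'
```

```text
time: 6.15
tcp_pos: [0.432, 0.2386, 0.0275]
eef_rot: [[0.892, 0.453, 0.001], [0.453, -0.892, 0.0], [0.001, 0.0, -1.0]]
force: [0.5, 0.3, -1.9]
gripper_width: 0.0354
finger_force: 50.5
time: 7.15
tcp_pos: [0.4316, 0.2384, 0.0203]
eef_rot: [[0.892, 0.453, 0.0], [0.453, -0.892, 0.0], [0.0, 0.0, -1.0]]
force: [-0.1, -0.6, -2.2]
gripper_width: 0.0357
finger_force: 50.5
```

```bash

python3 -m inch '[[-1,[0,0,0.0005],0],[-1,[0,0,0.001],0],[-1,[0,0,0.0015],0],[-1,[0,0,0.002],0],[-1,[0,0,0.002],0],[-1,[0,0,0.002],0],[-1,[0,0,0.002],0],[-1,[0,0,0.002],0],[-1,[0,0,0.002],0],[-1,[0,0,0.002],0]]'
```

```text
time: 8.15
tcp_pos: [0.4316, 0.2384, 0.0194]
eef_rot: [[0.892, 0.453, 0.001], [0.453, -0.892, -0.001], [0.0, 0.001, -1.0]]
force: [-3.6, -2.6, 14.7]
gripper_width: 0.0352
finger_force: 52.6
```

```bash

python3 -m inch '[[0,[0,0,0],0],[0.5,[0,0,0],0],[0.8,[0,0,0],0],[0.8,[0,0,0],0],[0.8,[0,0,-0.005],0],[0.8,[0,0,-0.02],0],[0.8,[0,0,-0.045],0],[0.8,[0,0,-0.08],0],[0.8,[0,0,-0.12],0],[0.8,[0,0,-0.16],0]]'
python3 -c "
from h import *
shift((.446,.0175,.24),10.3)"
```

```text
time: 9.15
tcp_pos: [0.431, 0.2384, 0.1808]
eef_rot: [[0.891, 0.453, -0.0], [0.453, -0.891, 0.0], [0.0, -0.0, -1.0]]
force: [0.9, 0.2, 0.7]
gripper_width: 0.0769
finger_force: 0.0
shift [-0.0867  0.2037 -0.0593] turn -1.2802 tcp [0.431  0.2384 0.1808] q [  -4.4   17.5  -37.3  114.6   13.3   52.1 -111.7] t 9.15
```

```bash

python3 -m inch '[[0.8,[-0.005,0.01,-0.02],-0.13],[0.8,[-0.015,0.035,-0.04],-0.26],[0.8,[-0.025,0.06,-0.06],-0.39],[0.8,[-0.035,0.085,-0.06],-0.52],[0.8,[-0.045,0.11,-0.06],-0.65],[0.8,[-0.055,0.135,-0.06],-0.78],[0.8,[-0.067,0.16,-0.06],-0.91],[0.8,[-0.08,0.185,-0.06],-1.04],[0.8,[-0.087,0.204,-0.06],-1.17],[0.8,[-0.087,0.204,-0.06],-1.28]]'
python3 -m inch '[[0,[0,0,0],0],[0,[0,0,0],0],[0,[0,0,0],0],[0,[0,0,0],0],[0,[0,0,0],0],[0,[0,0,0],0],[0,[0,0,0],0],[0,[0,0,0],0],[0,[0,0,0],0],[0,[0,0,0],0]]'
python3 - <<'E'
from h import *
import cv2
shift((.446,.0175,.118),10.3)
cv2.imwrite("pics/w2.png",ctrl.snapshot("wrist"))
E
```

```text
time: 10.15
tcp_pos: [0.4461, 0.014, 0.2391]
eef_rot: [[-0.179, 0.984, 0.0], [0.984, 0.179, -0.001], [-0.001, 0.0, -1.0]]
force: [-0.0, 0.9, 0.3]
gripper_width: 0.0771
finger_force: 0.0
time: 11.15
tcp_pos: [0.4463, 0.0171, 0.2383]
eef_rot: [[-0.178, 0.984, -0.0], [0.984, 0.178, 0.0], [0.0, -0.0, -1.0]]
force: [0.8, 0.5, -0.0]
gripper_width: 0.0425
finger_force: 0.0
shift [ 0.0005 -0.0002  0.1203] turn -0.0008 tcp [0.4463 0.0171 0.2383] q [ 28.5   8.7 -41.7 116.2   6.9  57.5  -6.3] t 11.15
```

View pics/w2.png

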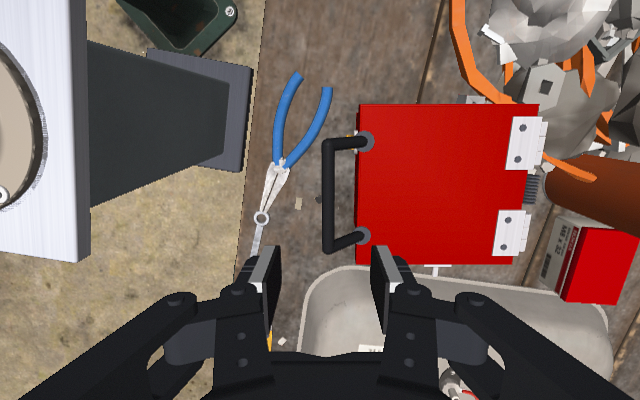

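The bar is vertical in the image at column 328, rows 140–252, and the yaw is right.

```bash
python3 - <<'E'
from h import *
a,b=W(328,142,.137),W(328,250,.137);m=(a+b)/2;print(a,b,m)
print("lid",[W(*p,.107) for p in((358,105),(538,105),(357,264),(527,264))])
shift((m[0],m[1],.118),10.3)
E
```

```text
[0.439 0.064 0.137] [ 0.4548 -0.0221  0.137 ] [0.4469  0.02095 0.137  ]
lid [array([0.4583, 0.0949, 0.107 ]), array([0.6025, 0.1211, 0.107 ]), array([ 0.4867, -0.0445,  0.107 ]), array([ 0.6432, -0.0162,  0.107 ])]
shift [0.0037 0.0013 0.1203] turn -0.0009 tcp [0.4463 0.0171 0.2383] q [ 28.5   8.7 -41.7 116.2   6.9  57.5  -6.3] t 11.2
```

```bash

python3 -m inch '[[0,[0.004,0.001,0.02],0],[0,[0.004,0.001,0.045],0],[0,[0.004,0.001,0.07],0],[0,[0.004,0.001,0.09],0],[0,[0.004,0.001,0.105],0],[0,[0.004,0.001,0.115],0],[0,[0.004,0.001,0.12],0],[0,[0.004,0.001,0.12],0],[-1,[0.004,0.001,0.12],0],[-1,[0.004,0.001,0.12],0]]' 80
python3 -m inch '[[-1,[0,0,0],0],[-1,[0,0,0],0],[-1,[0,0,0],0],[-1,[0,0,0],0],[-1,[0,0,0],0],[-1,[0,0,0],0],[-1,[0,0,0],0],[-1,[0,0,0],0],[-1,[0,0,0],0],[-1,[0,0,0],0]]'
python3 - <<'E'
from h import *
a0=np.arctan2(34,178);r=np.hypot(178,34)
for d in range(0,64,5): # tool y=+tank x, tool z=down
    a=a0+np.radians(d); print(d,round(r*(np.cos(a0)-np.cos(a))/1e3,4),-round(r*(np.sin(a)-np.sin(a0))/1e3,4))
E
```

```text
time: 12.2
tcp_pos: [0.4471, 0.0212, 0.119]
eef_rot: [[-0.178, 0.984, 0.001], [0.984, 0.178, -0.0], [-0.0, 0.001, -1.0]]
force: [-1.0, 0.9, -0.9]
gripper_width: 0.0145
finger_force: 0.0
time: 13.2
tcp_pos: [0.4473, 0.0213, 0.1185]
eef_rot: [[-0.178, 0.984, 0.001], [0.984, 0.178, 0.0], [-0.0, 0.001, -1.0]]
force: [4.6, -1.1, 4.3]
gripper_width: 0.0073
finger_force: 78.4
0 0.0 -0.0
5 0.0036 -0.0154
10 0.0086 -0.0304
15 0.0149 -0.0449
20 0.0224 -0.0588
25 0.031 -0.072
30 0.0408 -0.0844
35 0.0517 -0.0959
40 0.0635 -0.1065
45 0.0762 -0.1159
50 0.0896 -0.1242
55 0.1038 -0.1313
60 0.1184 -0.1372
```

```bash

python3 -m inch '[[-1,[0,0.0005,-0.003],0],[-1,[0,0.0014,-0.006],0],[-1,[0,0.002,-0.009],0],[-1,[0,0.0028,-0.012],0],[-1,[0,0.0036,-0.0154],0],[-1,[0,0.0045,-0.0185],0],[-1,[0,0.0055,-0.0215],0],[-1,[0,0.0065,-0.0245],0],[-1,[0,0.0076,-0.0275],0],[-1,[0,0.0086,-0.0304],0]]'
python3 - <<'E'
from h import *
import cv2
cv2.imwrite("pics/w3.png",ctrl.snapshot("wrist"))
E
```

```text
time: 14.2
tcp_pos: [0.4546, 0.0226, 0.1476]
eef_rot: [[-0.178, 0.984, -0.001], [0.984, 0.178, 0.001], [0.001, -0.001, -1.0]]
force: [7.2, -0.4, -8.4]
gripper_width: 0.0072
finger_force: 77.8
```

View pics/w3.png

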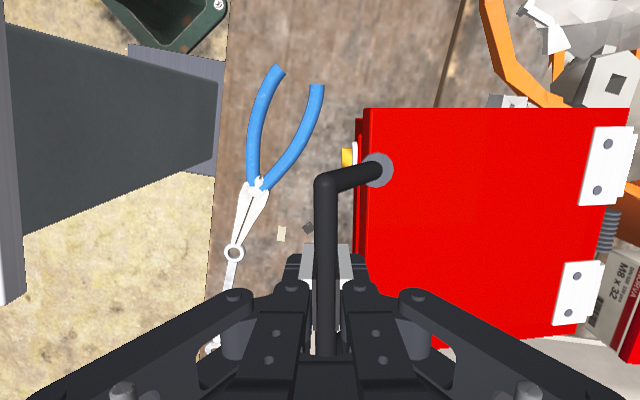

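The lid is lifting: the gap shows at its front edge near (360,120), and the bar is held between the pads. I'll carry on along the arc.

```bash

python3 -m inch '[[-1,[0,0.0032,-0.0073],0],[-1,[0,0.0063,-0.0145],0],[-1,[0,0.01,-0.0215],0],[-1,[0,0.0138,-0.0284],0],[-1,[0,0.0181,-0.035],0],[-1,[0,0.0224,-0.0416],0],[-1,[0,0.0273,-0.0478],0],[-1,[0,0.0322,-0.054],0],[-1,[0,0.0377,-0.0598],0],[-1,[0,0.0431,-0.0655],0]]'
```

```text
time: 15.25
tcp_pos: [0.4937, 0.0297, 0.2136]
eef_rot: [[-0.178, 0.984, -0.009], [0.984, 0.178, -0.003], [-0.001, -0.009, -1.0]]
force: [-11.4, -2.1, 1.8]
gripper_width: 0.0072
finger_force: 78.1
```

```bash

python3 -m inch '[[-1,[0,0.0059,-0.0053],0],[-1,[0,0.0118,-0.0106],0],[-1,[0,0.0182,-0.0153],0],[-1,[0,0.0245,-0.02],0],[-1,[0,0.0312,-0.0242],0],[-1,[0,0.0379,-0.0283],0],[-1,[0,0.045,-0.0319],0],[-1,[0,0.0521,-0.0354],0],[-1,[0,0.0594,-0.0384],0],[-1,[0,0.0667,-0.0413],0]]'
python3 -m inch '[[-1,[0,0,0],0],[-1,[0,0,0],0],[-1,[0,0,0],0],[-1,[0,0,0],0],[-1,[0,0,0],0],[-1,[0,0,0],0],[-1,[0,0,0],0],[-1,[0,0,0],0],[-1,[0,0,0],0],[-1,[0,0,0],0]]'
python3 - <<'E'
from h import *
import cv2
s=ctrl.state();R=np.array(s["eef_rot"]);p=np.array(s["tcp_pos"])-.0187*R[:,2]
th=np.radians(10.2);u=np.array([np.cos(th),np.sin(th)])
h0=np.array([.447,.021])+.178*u  # hinge
dx=(p[:2]-h0)@u;dz=p[2]-.103
print(dx,dz,np.hypot(dx,dz),np.degrees(np.arctan2(dz,-dx)-np.arctan2(34,178)),s["joint_vel"])
a=ctrl.snapshot("side")[70:260,190:400];cv2.imwrite("pics/s4.png",cv2.resize(a,None,fx=3,fy=3,interpolation=2))
cv2.imwrite("pics/t4.png",ctrl.snapshot("top"))
E
```

```text
time: 16.25
tcp_pos: [0.5624, 0.0422, 0.259]
eef_rot: [[-0.178, 0.984, -0.001], [0.984, 0.178, -0.002], [-0.002, -0.001, -1.0]]
force: [-12.9, -3.4, 18.2]
gripper_width: 0.0076
finger_force: 83.1
time: 17.25
tcp_pos: [0.5627, 0.0423, 0.2591]
eef_rot: [[-0.178, 0.984, 0.0], [0.984, 0.178, -0.002], [-0.002, -0.0, -1.0]]
force: [-13.2, -2.8, 20.0]
gripper_width: 0.007
finger_force: 83.4
-0.06035756634776709 0.17483340134892378 0.18495879012001287 60.13996204495858 [-0.09804855  0.04770086 -0.03082574  0.07043239 -0.02520246  0.02861282
  0.12485754]
```

View pics/s4.png

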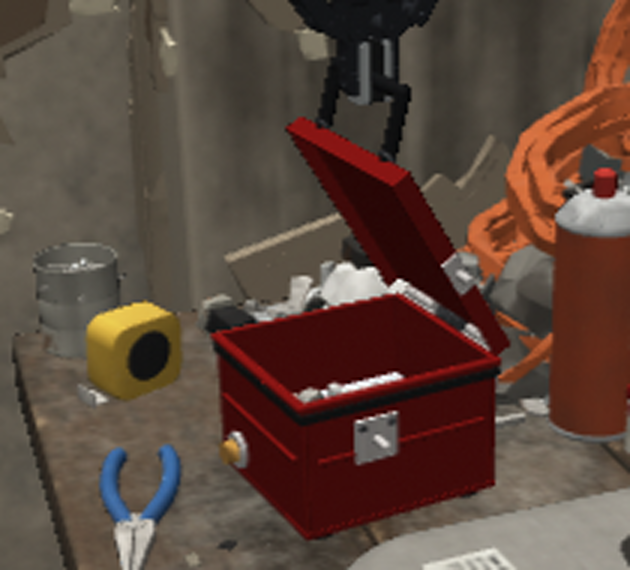

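View pics/t4.png

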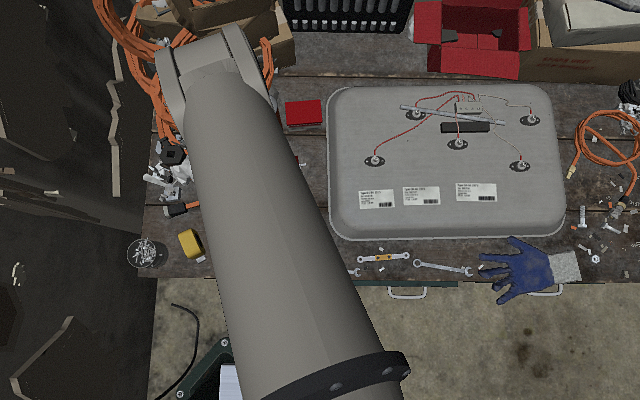

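The tape stands upright on the bench left of the pliers, and the stay and spanners haven't moved. The lid is held open. I'll check the angle against the lid's front corners, seen at about (326,129) and (287,112), and ease the radial push a little.

```bash

python3 -m inch '[[-1,[0,-0.0002,-0.0005],0],[-1,[0,-0.0004,-0.001],0],[-1,[0,-0.0005,-0.0015],0],[-1,[0,-0.0005,-0.0015],0],[-1,[0,-0.0005,-0.0015],0],[-1,[0,-0.0005,-0.0015],0],[-1,[0,-0.0005,-0.0015],0],[-1,[0,-0.0005,-0.0015],0],[-1,[0,-0.0005,-0.0015],0],[-1,[0,-0.0005,-0.0015],0]]'
python3 - <<'E'
from h import *
th=np.radians(10.2);u=np.array([np.cos(th),np.sin(th),0]);v=np.array([-u[1],u[0],0]);h=np.r_[np.array([.447,.021])+.178*u[:2],.103]
for d in(50,55,60,65,70):
    a=np.radians(d);f=-np.cos(a)*u+np.r_[0,0,np.sin(a)];n=np.sin(a)*u+np.r_[0,0,np.cos(a)]
    print(d,[np.round(proj("side",h+.152*f+.004*n+k*.072*v),1) for k in(-1,1)])
E
```

```text
time: 18.35
tcp_pos: [0.5618, 0.0422, 0.2589]
eef_rot: [[-0.178, 0.984, -0.001], [0.984, 0.178, -0.001], [-0.001, -0.002, -1.0]]
force: [-8.6, -2.2, 9.1]
gripper_width: 0.0071
finger_force: 82.2
50 [array([315., 136.]), array([279.7, 116. ])]
55 [array([320.4, 130.7]), array([284.6, 111.4])]
60 [array([326. , 125.9]), array([289.7, 107.1])]
65 [array([332. , 121.6]), array([295. , 103.4])]
70 [array([338.1, 117.9]), array([300.6, 100.2])]
```

The side-view columns give about 60° and the arm's own readings give 60.1°, so the lid is held still in tolerance. I'll hand it in.

```bash
python3 -c "
from bench import ctrl
print(ctrl.proj if 0 else '', ctrl.finish_job())"
```

```text
the job is handed in; nothing more can be done
 None
```

The tape measure is standing on the bench near x = 0.43, y = 0.24, clear of the tank, and the arm is still holding the lid at about 60 degrees; the stay, spanner and pliers weren't touched, and I handed the job in at about 18 s.

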